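# Tuning check of a wooden tongue drum

## Robot

A 6-joint arm with a two-finger parallel gripper is mounted at the origin on the work surface. World frame = base frame: x ahead of the robot, y to its left, z up, the work surface at z = 0. Lengths are in m, angles in degrees, forces in N, time in s.
With the tool pointing down it reaches from about 0.35 to 0.875 m from the base axis. Payload 4.2 kg.
Tool frame: the origin (TCP) lies between the finger pads; the fingertips stand 19 mm ahead of it and the grasp point (between the pads) is the TCP; z points along the fingers, y is the line along which they close (so a half turn about z gives the same grasp; the last joint's range is limited). The gripper opens to 87 mm and grips with 3 to 60 N. Pads are 19 mm wide; open, the fingers measure 117 mm over their backs; the gripper's body (75 mm by 190 mm) begins 51 mm behind the grasp point.
Start: joints at [-61.444, 22.042, 0.453, 0, -68.411, -14.817], TCP at [0.148, -0.607, 0.242] pointing down, gripper open.
Joint ranges: [-179.83, 179.83], [-69.29, 118.12], [-61.27, 80.66], [-181.25, 117.63], [-171.15, -9.14], [-177.46, 177.46]. Speed limits (degrees/s): [159.86, 159.86, 180, 180, 180, 180].

## Interface

Orientations are given as a 3x3 rotation matrix whose columns are the frame's x, y, z axes.
In Python, from station import r gives the robot as it stands.
- The arm moves only by the tool drive_tool, never from a script. Its argument "steps" is one flat list of numbers, 7 for each row, row after row: the turn, a rotation vector about the tool's x, y, z in rad, then the shift along the tool's x, y, z in m, then the opening, from 0 (shut) to 1 (fully open). A call has 1 to 10 rows; each row shifts and turns the commanded pose from where the row before left it, along the tool's axes as they then stand; what a row does not reach is not made up. A row lasts 1/12 s, in which the tool goes at most 41.7 mm and 7.16 degrees, less where a joint would pass 70% of its speed; a pose out of reach is approached as far as the arm can. A call is refused whole if a number of a shift passes 0.0417 or a number of a turn 0.125, either way. A call with a gripper value outside its range is refused whole. The fingers move at their own pace and stop on an object; the grip force is fixed at half the most. Time passes only in rows, so rows that do not move let the fingers close. It gives the time, the measured TCP pose, the force, the opening and the grip force at its end, in the units of the state.
- r.sense(): the state, without advancing time (a new reading comes with each control period).
- r.capture(name): name is "scene" or "top" or "wrist"; returns the picture (420x560x3 uint8, blue, green, red); there is no depth.
- r.camera_params(name): a dict with "camera_matrix" (3x3 intrinsics, pixels), "extrinsics" (4x4, takes a point from world to camera coordinates). Camera axes: x right, y down, z forward; pixel columns grow to the right and rows downward; lengths in m; the calibration is good to about 2 mm. A picture is of the moment at which its call begins: read the wrist's pose just before it. camera_params takes no time and is no camera call; for the wrist camera it gives the pose at the moment of the call.
- r.finish_job(): hands the job in; it is judged then, once.
The state is a dict: "time_s": time; "joints": joint angles; "joint_velocities": joint speeds; "effort": joint torques, N m; "tcp_pos": TCP position; "ee_rot": TCP orientation; "wrist_force": force on the tool from outside, world axes, zero at the start; "moment": the same for the moment, N m; "gripper_width": opening from 0.0 (shut) to 1.0 (fully open); "gripper_force": force on a finger pad.
Only numpy, scipy, OpenCV 4.12 (cv2) and the standard library are available. Lean on these libraries where they do the work, as an engineer would, in place of code of your own. Each camera call takes 0.05 s, during which the arm holds its last target. There are 200 camera calls.

## Task

Check the tuning of the tongue drum by ear: with a fingertip, lightly tap its four tongues one after another from the lowest note to the highest, that is from the longest tongue to the shortest, and take the hand off the drum after each tap so that the note rings a moment before the next. Tap with the fingers, not with the mallets; do not pick up or shove the drum, and leave the mallets, the tuner and the other wares where they are.

Things in the scene. Friction and masses are not known exactly. Their poses are not given: they have to be found in the camera images.
- drum: Wooden slit tongue drum, a box 330 x 180 mm and 120 mm tall with pale top and dark sides, standing loose on four rubber feet (about 1.8 kg). Origin: centre of its underside; x along its length, y across, z up. It may stand turned any way round. Four flat tongues are sawn free in its top by 6 mm slits, flush with the top, in two rows of two that meet end to end.
- tongue_1: The longest (lowest note) tongue, 165 mm long, 53 mm wide, 10 mm thick: grows from the -x end of the drum, in the +y row, free end 36 mm past the drum's middle, towards +x. Origin: middle of its root, on its upper face; its x axis runs from the root to the free end, z up.
- dot_1 (a point): The playing spot of the longest (lowest note) tongue, on its upper face (120 mm above the table): centre of a dark inlaid dot 16 mm across, midway across the tongue and 22 mm from its free end. Pressed here the tongue springs down 1 mm for each 1.5 N, and springs back when let go.
- tongue_2: The second longest tongue, 140 mm long, 53 mm wide, 10 mm thick: grows from the +x end of the drum, in the -y row, free end 11 mm past the drum's middle, towards -x. Origin: middle of its root, on its upper face; its x axis runs from the root to the free end, z up.
- dot_2 (a point): The playing spot of the second longest tongue, on its upper face (same height as the others): centre of a dark inlaid dot 16 mm across, midway across the tongue and 22 mm from its free end. Pressed here the tongue springs down 1 mm for each 1.5 N, and springs back when let go.
- tongue_3: The third longest tongue, 112 mm long, 53 mm wide, 10 mm thick: grows from the -x end of the drum, in the -y row, free end 17 mm short of the drum's middle. Origin: middle of its root, on its upper face; its x axis runs from the root to the free end, z up.
- dot_3 (a point): The playing spot of the third longest tongue, on its upper face (same height as the others): centre of a dark inlaid dot 16 mm across, midway across the tongue and 22 mm from its free end. Pressed here the tongue springs down 1 mm for each 1.5 N, and springs back when let go.
- tongue_4: The shortest (highest note) tongue, 87 mm long, 53 mm wide, 10 mm thick: grows from the +x end of the drum, in the +y row, free end 42 mm short of the drum's middle. Origin: middle of its root, on its upper face; its x axis runs from the root to the free end, z up.
- dot_4 (a point): The playing spot of the shortest (highest note) tongue, on its upper face (same height as the others): centre of a dark inlaid dot 16 mm across, midway across the tongue and 22 mm from its free end. Pressed here the tongue springs down 1 mm for each 1.5 N, and springs back when let go.
- mallet_a: Drum mallet, red ball head, cork grip, 231 mm long and 24 mm thick, lying on the table along a long side of the drum. Origin: underside, near the middle; x towards the head.
- mallet_b: Drum mallet like the other, blue head, lying across one end of the drum.
- tuner: Grey pocket tuner with a green screen, 98 mm wide, 64 mm tall, 34 mm deep, standing on the table by the other long side of the drum. Origin: centre of its underside.
- jar: Turned lidded wooden jar, 104 mm across, 96 mm tall. Origin: centre of its underside.
- mortar: Wooden mortar, 90 mm across, with its pestle standing in it, 131 mm tall in all. Origin: centre of its underside.
- bird: Carved wooden bird on a round base 52 mm across, 112 mm tall. Origin: centre of its underside.
- candlestick: Twisted wooden candlestick with a white top, 84 mm across, 170 mm tall. Origin: centre of its underside.
- chisel: Carving chisel, pale handle and steel blade, about 270 mm long, 24 mm thick, lying on the table. Origin: underside, near the middle; x towards the blade's edge.
There are look-alikes about, which are no part of the job. Leave any purple or red look-alike of the bird alone.

How it is judged:
By the outcome, as a careful person would: the job done as asked, in the order asked, and still so for the second after the job is handed in, with the robot touching nothing.
It also fails if it takes over 43 s, if anything falls off the work surface, if the arm or the gripper's body presses on something with over 40 N, if the wrist force passes 120 N, or if a joint passes its speed limit or range.

## Working session

There is one attempt and no reset: what is moved stays moved. The work goes in short steps, Python scripts to look and compute and a tool call to move; the robot and the scene stay as the last step left them, time stands still between calls to the robot, and variables do not carry over. Pictures are saved under pics/ and viewed, at most 10 in all, crops included, and the job is handed in when it is done.

Besides the shell and the picture viewer there is one more tool, called by a JSON object that holds its "fn" and its "kwargs". drive_tool: Moves the arm, as the interface text tells. Its arguments: {"type":"object","properties":{"steps":{"type":"array"}},"required":["steps"]}

```bash
mkdir -p pics; python3 - <<'E'
from station import r
import cv2,numpy as np
for n in("top","scene"):
    cv2.imwrite(f"pics/{n}0.png",r.capture(n))
    p=r.camera_params(n);print(np.round(p["camera_matrix"],1).tolist(),np.round(p["extrinsics"],3).tolist())
s=r.sense();print(s["time_s"],s["tcp_pos"],np.round(s["ee_rot"],3).tolist(),s["gripper_width"])
E
```

```text
[[475.6, 0.0, 289.6], [0.0, 475.6, 213.1], [0.0, 0.0, 1.0]] [[0.016, -1.0, 0.004, -0.033], [-0.975, -0.016, -0.222, 0.541], [0.222, -0.001, -0.975, 1.528], [0.0, 0.0, 0.0, 1.0]]
[[462.0, 0.0, 279.6], [0.0, 462.0, 213.0], [0.0, 0.0, 1.0]] [[0.122, 0.993, -0.002, -0.045], [0.845, -0.105, -0.525, -0.373], [-0.521, 0.062, -0.851, 1.544], [0.0, 0.0, 0.0, 1.0]]
0.1 [ 0.14830692 -0.60662399  0.24057537] [[-0.971, -0.237, -0.001], [-0.237, 0.971, 0.002], [0.0, 0.002, -1.0]] 0.9972653912047922
```

View pics/top0.png

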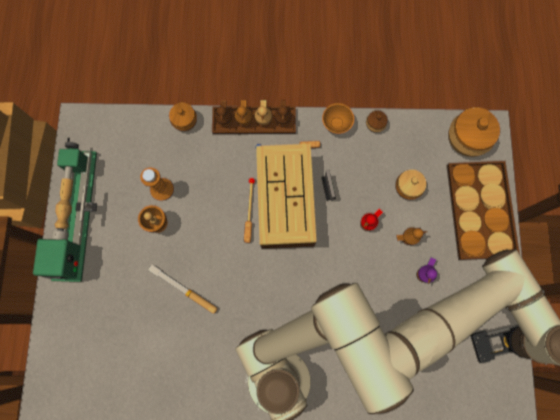

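View pics/scene0.png

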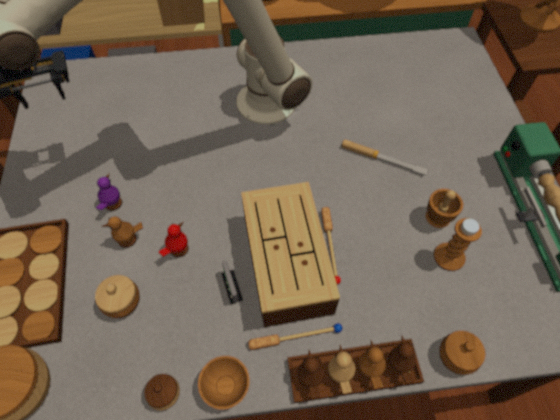

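The top view shows the drum at about (286,195) with its dots near (276,174), (295,189), (276,189) and (295,204). The tuner is to its right at (328,185), the red mallet to its left at (249,210), and the blue mallet above its far end at about (300,147). Next I'll measure the dots and slits in a close crop.

```bash
cat >h.py <<'E'
from station import r
import cv2,numpy as np
def ray(n,uv,z):
    p=r.camera_params(n);K=np.array(p["camera_matrix"]);E=np.array(p["extrinsics"]);R,t=E[:3,:3],E[:3,3]
    c=-R.T@t;d=R.T@np.linalg.solve(K,np.array([uv[0],uv[1],1.]));return c+d*(z-c[2])/d[2]
E
python3 - <<'E'
from h import *
for n,(x0,y0,x1,y1) in dict(top=(245,135,345,255),scene=(235,175,345,325)).items():
    im=cv2.imread(f"pics/{n}0.png");c=im[y0:y1,x0:x1]
    hsv=cv2.cvtColor(c,cv2.COLOR_BGR2HSV)
    pale=((hsv[...,2]>150)&(hsv[...,1]>60)).astype(np.uint8)
    k=cv2.morphologyEx(pale,cv2.MORPH_CLOSE,np.ones((9,9)))
    k=cv2.morphologyEx(k,cv2.MORPH_OPEN,np.ones((15,15)))
    cs=max(cv2.findContours(k,0,2)[0],key=cv2.contourArea)
    b=cv2.boxPoints(cv2.minAreaRect(cs))+[x0,y0]
    print(n,"corners",[np.round(ray(n,q,.12)[:2],3).tolist() for q in b])
    # dots: blobs with dark pixels surviving a small opening
    g=cv2.cvtColor(c,cv2.COLOR_BGR2GRAY)
    bl=cv2.morphologyEx(cv2.resize(((g<125)&(k>0)).astype(np.uint8)*255,None,fx=4,fy=4,interpolation=cv2.INTER_LINEAR),cv2.MORPH_OPEN,cv2.getStructuringElement(2,(11,11)))>127
    _,_,st,ce=cv2.connectedComponentsWithStats(bl.astype(np.uint8))
    for s,q in zip(st[1:],ce[1:]):
        uv=(q+.5)/4-.5+[x0,y0];print(s[4],np.round(uv,1),np.round(ray(n,uv,.12)[:2],4))
    cv2.imwrite(f"pics/c_{n}.png",cv2.resize(c,None,fx=4,fy=4,interpolation=cv2.INTER_CUBIC) if n=="scene" else cv2.resize(c,None,fx=5,fy=5,interpolation=cv2.INTER_CUBIC))
E
```

```text
top corners [[0.428, 0.116], [0.764, 0.128], [0.768, -0.105], [0.432, -0.106]]
152 [266. 168.] [0.6781 0.0557]
152 [284. 169.] [ 0.6757 -0.0035]
152 [302. 169.] [ 0.6767 -0.0625]
209 [275.4 173.6] [0.6594 0.0244]
1156 [252.5 182.5] [0.6278 0.0985]
261 [267.5 181.4] [0.6323 0.0497]
402 [281.5 181. ] [0.6345 0.0038]
200 [303.  186.5] [ 0.6171 -0.0664]
248 [285. 189.] [ 0.6076 -0.008 ]
199 [275.8 188.5] [0.6087 0.0219]
220 [294.  188.5] [ 0.6098 -0.0372]
200 [267.  194.5] [0.5881 0.05  ]
304 [286.9 196.3] [ 0.5831 -0.0144]
594 [298.6 196. ] [ 0.5848 -0.0523]
344 [252. 200.] [0.5689 0.098 ]
220 [295.  203.5] [ 0.5596 -0.0411]
200 [304.  204.5] [ 0.5568 -0.0702]
248 [286. 210.] [ 0.5376 -0.0124]
392 [251.  214.5] [0.5209 0.0996]
296 [268.  219.5] [0.5054 0.0447]
200 [305.  221.5] [ 0.5008 -0.0739]
1133 [251.8 230.5] [0.4687 0.0955]
144 [287.  228.9] [ 0.4757 -0.0166]
scene corners [[0.436, -0.109], [0.419, 0.112], [0.756, 0.1], [0.765, -0.09]]
14342 [288.4 247.8] [ 0.6148 -0.0087]
1064 [280.  210.4] [ 0.5061 -0.0159]
180 [255.  203.7] [ 0.4781 -0.0771]
4059 [324.6 229.9] [0.5766 0.0872]
388 [272.2 229.4] [ 0.5589 -0.0418]
431 [299.7 244. ] [0.608  0.0201]
410 [275.6 246.9] [ 0.6086 -0.0392]
104 [331.  260.5] [0.6611 0.0878]
488 [304.3 262.4] [0.6582 0.0237]
548 [336.6 279.3] [0.7105 0.0921]
```

View pics/c_top.png

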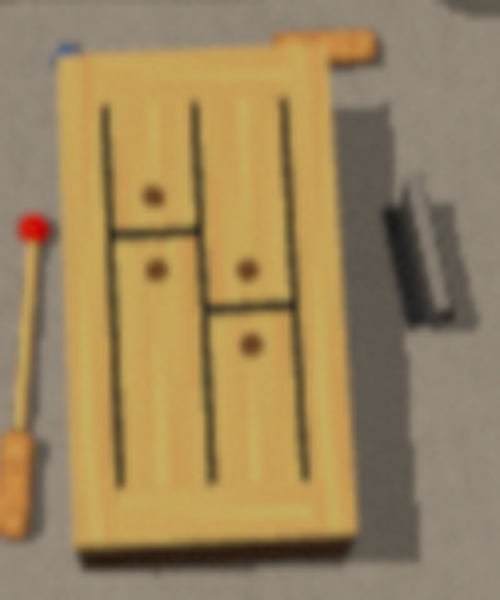

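View pics/c_scene.png

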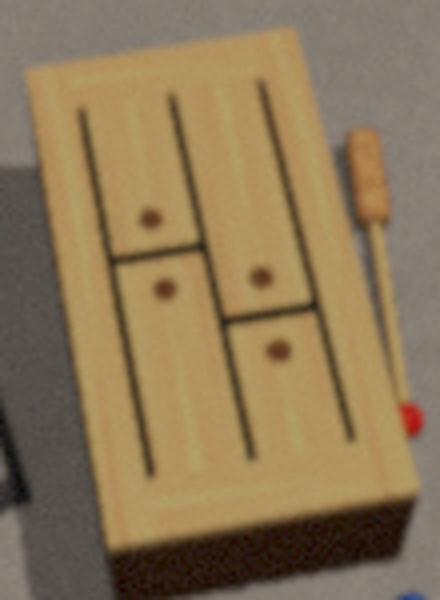

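The only drum is this one, so the look-alikes to sort out are its four dots, given here as crop_top pixels:
- **Left row (+y):** (155,270) is on the long tongue growing from the near end. (153,196) is on the short tongue at the far end.
- **Right row:** (248,270) is on the far tongue. (251,345) is on the near tongue.

The cross slits lie about 36 mm beyond the middle on the left and about 11–17 mm short of it on the right. So the drum's +x points away from the robot, turned about 3.5°:

| Dot | World x, y (m) |
|---|---|
| dot_1 | (0.608, 0.021) |
| dot_2 | (0.609, -0.038) |
| dot_3 | (0.559, -0.0415) |
| dot_4 | (0.659, 0.024) |

The 50 mm spacings match the description, and both views agree. I'll approach with the fingers shut.

{"fn": "drive_tool", "kwargs": {"steps": [0, 0, 0, -0.0248, 0.0209, 0, 0, 0, 0, 0, -0.0248, 0.0209, 0, 0, 0, 0, 0, -0.0248, 0.0209, 0, 0, 0, 0, 0, -0.0248, 0.0209, 0, 0, 0, 0, 0, -0.0248, 0.0209, 0, 0, 0, 0, 0, -0.0248, 0.0209, 0, 0, 0, 0, 0, -0.0248, 0.0209, 0, 0, 0, 0, 0, -0.0248, 0.0209, 0, 0, 0, 0, 0, -0.0248, 0.0209, 0, 0, 0, 0, 0, -0.0248, 0.0209, 0, 0]}}

```text
time_s: 0.93
tcp_pos: [0.3401, -0.3436, 0.2413]
ee_rot: [[-0.971, -0.237, -0.0], [-0.237, 0.971, 0.0], [0.0, 0.001, -1.0]]
wrist_force: [1.6, -0.4, -1.3]
gripper_width: 0.326
gripper_force: 0.0
```

{"fn": "drive_tool", "kwargs": {"steps": [0, 0, 0, -0.0248, 0.0209, 0, 0, 0, 0, 0, -0.0248, 0.0209, 0, 0, 0, 0, 0, -0.0248, 0.0209, 0, 0, 0, 0, 0, -0.0248, 0.0209, 0, 0, 0, 0, 0, -0.0248, 0.0209, 0, 0, 0, 0, 0, -0.0248, 0.0209, 0, 0, 0, 0, 0, -0.0248, 0.0209, 0, 0, 0, 0, 0, -0.0248, 0.0209, 0, 0, 0, 0, 0, 0, 0, 0, 0, 0, 0, 0, 0, 0, 0, 0]}}

```text
time_s: 1.77
tcp_pos: [0.4932, -0.1343, 0.2409]
ee_rot: [[-0.971, -0.24, -0.001], [-0.24, 0.971, 0.0], [0.001, 0.0, -1.0]]
wrist_force: [0.1, -0.2, 0.1]
gripper_width: 0.002
gripper_force: 0.0
```

{"fn": "drive_tool", "kwargs": {"steps": [0, 0, 0, -0.0248, 0.0206, 0, 0, 0, 0, 0, -0.0248, 0.0206, 0, 0, 0, 0, 0, -0.0248, 0.0206, 0, 0, 0, 0, 0, -0.0248, 0.0206, 0, 0, 0, 0, 0, -0.0248, 0.0206, 0, 0, 0, 0, 0, -0.0245, 0.0205, 0, 0, 0, 0, 0, 0, 0, 0.025, 0, 0, 0, 0, 0, 0, 0.025, 0, 0, 0, 0, 0, 0, 0.025, 0, 0, 0, 0, 0, 0, 0, 0]}}

```text
time_s: 2.6
tcp_pos: [0.6037, 0.0183, 0.1607]
ee_rot: [[-0.972, -0.235, -0.012], [-0.235, 0.972, -0.001], [0.012, 0.001, -1.0]]
wrist_force: [-0.3, 0.0, -1.0]
gripper_width: 0.007
gripper_force: 0.0
```

```bash
python3 - <<'E'
from h import *
s=r.sense();print(s["time_s"],s["tcp_pos"],np.round(s["wrist_force"],2))
a=r.capture("scene")[165:325,215:375];b=r.capture("wrist")
cv2.imwrite("pics/chk.png",np.hstack([cv2.resize(a,(400,400),interpolation=2),cv2.resize(b,(400,400))]))
E
```

```text
2.6 [0.60370659 0.01826564 0.16070392] [-0.29  0.04 -1.  ]
```

View pics/chk.png

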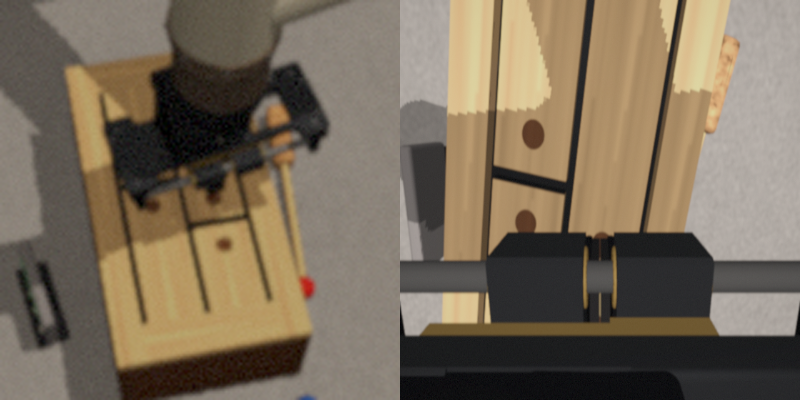

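The fingers hang just over dot_1, seen at (600,236) in the wrist half. dot_2 is at (525,220) and dot_3 at (533,133). I'll check those two against the wrist camera calibration.

```bash
python3 - <<'E'
from h import *
w=r.capture("wrist");s=r.sense();print(s["tcp_pos"],s["wrist_force"])
hsv=cv2.cvtColor(w,cv2.COLOR_BGR2HSV)
m=((hsv[...,2]<125)&(hsv[...,2]>50)&(hsv[...,1]>110)).astype(np.uint8)
m=cv2.morphologyEx(m,cv2.MORPH_OPEN,np.ones((7,7)))
_,_,st,ce=cv2.connectedComponentsWithStats(m)
for q,c in zip(st[1:],ce[1:]):
    if q[4]>60: print(q.tolist(),np.round(c,1),np.round(ray("wrist",c,.12),4))
E
```

```text
[0.6082288  0.01881312 0.16774193] [ 0.28497575 -0.38450152  0.77289793]
[173, 122, 30, 30, 720] [187.4 136.4] [ 0.5586 -0.0408  0.12  ]
[164, 216, 27, 28, 606] [177. 229.] [ 0.6089 -0.0376  0.12  ]
[273, 240, 18, 11, 182] [281.7 245. ] [0.6042 0.0205 0.12  ]
[36, 333, 406, 20, 6186] [258.  344.3] [0.6682 0.0216 0.12  ]
```

{"fn": "drive_tool", "kwargs": {"steps": [0, 0, 0, 0, 0.002, 0.011, 0, 0, 0, 0, 0, 0, 0.01, 0, 0, 0, 0, 0, 0, 0, 0, 0, 0, 0, 0, 0, 0, 0, 0, 0, 0, 0, 0, 0, 0]}}

```text
time_s: 3.17
tcp_pos: [0.6074, 0.0216, 0.1458]
ee_rot: [[-0.971, -0.238, 0.0], [-0.238, 0.971, -0.0], [-0.0, -0.0, -1.0]]
wrist_force: [-0.1, -0.9, 0.0]
gripper_width: 0.007
gripper_force: 0.0
```

{"fn": "drive_tool", "kwargs": {"steps": [0, 0, 0, 0, 0, 0.004, 0, 0, 0, 0, 0, 0, 0.004, 0, 0, 0, 0, 0, 0, 0.002, 0, 0, 0, 0, 0, 0, 0, 0]}}

```text
time_s: 3.5
tcp_pos: [0.6077, 0.0217, 0.1361]
ee_rot: [[-0.971, -0.238, 0.001], [-0.238, 0.971, -0.0], [-0.001, -0.0, -1.0]]
wrist_force: [-0.4, 1.9, 5.0]
gripper_width: 0.008
gripper_force: 2.5
```

The tap registers at 5 N, so I'll lift off and let it ring.

{"fn": "drive_tool", "kwargs": {"steps": [0, 0, 0, 0, 0, -0.015, 0, 0, 0, 0, 0, 0, -0.015, 0, 0, 0, 0, 0, 0, 0, 0, 0, 0, 0, 0, 0, 0, 0, 0, 0, 0, 0, 0, 0, 0, 0, 0, 0, 0, 0, 0, 0, 0, 0, 0, 0, 0, 0, 0, 0, 0, 0, 0, 0, 0, 0, 0, 0, 0, 0, 0, 0, 0, 0, 0, 0, 0, 0, 0, 0]}}

```text
time_s: 4.33
tcp_pos: [0.6071, 0.0215, 0.1652]
ee_rot: [[-0.971, -0.237, -0.001], [-0.237, 0.971, -0.0], [0.001, 0.0, -1.0]]
wrist_force: [-1.0, 0.6, -0.4]
gripper_width: 0.007
gripper_force: 0.0
```

{"fn": "drive_tool", "kwargs": {"steps": [0, 0, 0, 0.0042, -0.0194, 0, 0, 0, 0, 0, 0.0042, -0.0194, 0, 0, 0, 0, 0, 0.0042, -0.0194, 0, 0, 0, 0, 0, 0, 0, 0, 0, 0, 0, 0, 0, 0, 0, 0, 0, 0, 0, 0, 0, 0.01, 0, 0, 0, 0, 0, 0, 0.01, 0, 0, 0, 0, 0, 0, 0, 0, 0, 0, 0, 0, 0, 0, 0, 0, 0, 0, 0, 0, 0, 0]}}

```text
time_s: 5.17
tcp_pos: [0.6088, -0.0375, 0.1452]
ee_rot: [[-0.971, -0.238, -0.001], [-0.238, 0.971, -0.0], [0.001, -0.0, -1.0]]
wrist_force: [0.7, 0.4, 1.1]
gripper_width: 0.007
gripper_force: 0.0
```

{"fn": "drive_tool", "kwargs": {"steps": [0, 0, 0, 0, 0, 0.004, 0, 0, 0, 0, 0, 0, 0.003, 0, 0, 0, 0, 0, 0, 0.0022, 0, 0, 0, 0, 0, 0, 0, 0]}}

```text
time_s: 5.5
tcp_pos: [0.6091, -0.0377, 0.1368]
ee_rot: [[-0.971, -0.238, 0.001], [-0.238, 0.971, 0.0], [-0.001, -0.0, -1.0]]
wrist_force: [-1.0, 1.3, 4.7]
gripper_width: 0.01
gripper_force: 2.1
```

{"fn": "drive_tool", "kwargs": {"steps": [0, 0, 0, 0, 0, -0.015, 0, 0, 0, 0, 0, 0, -0.015, 0, 0, 0, 0, 0, 0, 0, 0, 0, 0, 0, 0, 0, 0, 0, 0, 0, 0, 0, 0, 0, 0, 0, 0, 0, 0, 0, 0, 0, 0, 0, 0, 0, 0, 0, 0, 0, 0, 0, 0, 0, 0, 0, 0, 0, 0, 0, 0, 0, 0, 0, 0, 0, 0, 0, 0, 0]}}

```text
time_s: 6.33
tcp_pos: [0.6087, -0.038, 0.166]
ee_rot: [[-0.971, -0.238, -0.001], [-0.238, 0.971, -0.0], [0.001, 0.0, -1.0]]
wrist_force: [0.5, -0.2, -0.4]
gripper_width: 0.006
gripper_force: 0.0
```

{"fn": "drive_tool", "kwargs": {"steps": [0, 0, 0, 0.0164, 0.003, 0, 0, 0, 0, 0, 0.0164, 0.003, 0, 0, 0, 0, 0, 0.0164, 0.003, 0, 0, 0, 0, 0, 0, 0, 0, 0, 0, 0, 0, 0, 0, 0, 0, 0, 0, 0, 0, 0, 0.01, 0, 0, 0, 0, 0, 0, 0.01, 0, 0, 0, 0, 0, 0, 0, 0, 0, 0, 0, 0, 0, 0, 0, 0, 0, 0, 0, 0, 0, 0]}}

```text
time_s: 7.17
tcp_pos: [0.5591, -0.041, 0.1458]
ee_rot: [[-0.971, -0.238, -0.001], [-0.238, 0.971, -0.0], [0.001, -0.0, -1.0]]
wrist_force: [0.4, 0.1, 0.1]
gripper_width: 0.003
gripper_force: 0.0
```

{"fn": "drive_tool", "kwargs": {"steps": [0, 0, 0, 0, 0, 0.004, 0, 0, 0, 0, 0, 0, 0.003, 0, 0, 0, 0, 0, 0, 0.0025, 0, 0, 0, 0, 0, 0, 0, 0]}}

```text
time_s: 7.5
tcp_pos: [0.5591, -0.0409, 0.137]
ee_rot: [[-0.971, -0.238, 0.0], [-0.238, 0.971, -0.0], [-0.0, -0.0, -1.0]]
wrist_force: [-1.4, 0.4, 3.9]
gripper_width: 0.008
gripper_force: 1.9
```

{"fn": "drive_tool", "kwargs": {"steps": [0, 0, 0, 0, 0, -0.015, 0, 0, 0, 0, 0, 0, -0.015, 0, 0, 0, 0, 0, 0, 0, 0, 0, 0, 0, 0, 0, 0, 0, 0, 0, 0, 0, 0, 0, 0, 0, 0, 0, 0, 0, 0, 0, 0, 0, 0, 0, 0, 0, 0, 0, 0, 0, 0, 0, 0, 0, 0, 0, 0, 0, 0, 0, 0, 0, 0, 0, 0, 0, 0, 0]}}

```text
time_s: 8.33
tcp_pos: [0.5588, -0.0409, 0.1666]
ee_rot: [[-0.971, -0.238, -0.0], [-0.238, 0.971, -0.0], [0.0, 0.0, -1.0]]
wrist_force: [0.8, 0.3, 1.0]
gripper_width: 0.006
gripper_force: 0.0
```

{"fn": "drive_tool", "kwargs": {"steps": [0, 0, 0, -0.0225, 0.0079, 0, 0, 0, 0, 0, -0.0225, 0.0079, 0, 0, 0, 0, 0, -0.0225, 0.0079, 0, 0, 0, 0, 0, -0.0225, 0.0079, 0, 0, 0, 0, 0, -0.0225, 0.0079, 0, 0, 0, 0, 0, 0, 0, 0, 0, 0, 0, 0, 0, 0, 0, 0, 0, 0, 0, 0, 0, 0, 0, 0, 0, 0, 0, 0, 0, 0, 0, 0, 0, 0, 0, 0, 0]}}

```text
time_s: 9.17
tcp_pos: [0.6581, 0.0236, 0.1671]
ee_rot: [[-0.972, -0.237, -0.0], [-0.237, 0.972, 0.0], [0.0, 0.0, -1.0]]
wrist_force: [0.4, 0.3, 0.6]
gripper_width: 0.01
gripper_force: 0.0
```

{"fn": "drive_tool", "kwargs": {"steps": [0, 0, 0, 0, 0, 0.01, 0, 0, 0, 0, 0, 0, 0.01, 0, 0, 0, 0, 0, 0, 0, 0, 0, 0, 0, 0, 0, 0, 0, 0, 0, 0, 0, 0, 0, 0]}}

```text
time_s: 9.58
tcp_pos: [0.6587, 0.024, 0.1466]
ee_rot: [[-0.971, -0.238, -0.001], [-0.238, 0.971, -0.0], [0.001, -0.0, -1.0]]
wrist_force: [0.1, 0.2, 0.1]
gripper_width: 0.004
gripper_force: 0.0
```

{"fn": "drive_tool", "kwargs": {"steps": [0, 0, 0, 0, 0, 0.004, 0, 0, 0, 0, 0, 0, 0.0035, 0, 0, 0, 0, 0, 0, 0.0025, 0, 0, 0, 0, 0, 0, 0, 0]}}

```text
time_s: 9.92
tcp_pos: [0.659, 0.0242, 0.1372]
ee_rot: [[-0.971, -0.238, 0.001], [-0.238, 0.971, -0.0], [-0.001, -0.0, -1.0]]
wrist_force: [-1.7, 0.8, 3.3]
gripper_width: 0.001
gripper_force: 2.0
```

{"fn": "drive_tool", "kwargs": {"steps": [0, 0, 0, 0, 0, -0.02, 0, 0, 0, 0, 0, 0, -0.02, 0, 0, 0, 0, 0, 0, -0.02, 0, 0, 0, 0, 0, 0, 0, 0, 0, 0, 0, 0, 0, 0, 0, 0, 0, 0, 0, 0, 0, 0, 0, 0, 0, 0, 0, 0, 0, 0, 0, 0, 0, 0, 0, 0, 0, 0, 0, 0, 0, 0, 0, 0, 0, 0, 0, 0, 0, 0]}}

```text
time_s: 10.75
tcp_pos: [0.6585, 0.0241, 0.1961]
ee_rot: [[-0.971, -0.237, -0.001], [-0.237, 0.971, -0.0], [0.001, -0.0, -1.0]]
wrist_force: [-0.6, 0.2, -0.3]
gripper_width: 0.005
gripper_force: 0.0
```

```bash
python3 - <<'E'
from h import *
cv2.imwrite("pics/end.png",r.capture("scene"));print(r.sense()["wrist_force"])
E
```

```text
[ 0.54135156 -0.58558678 -0.01916766]
```

View pics/end.png

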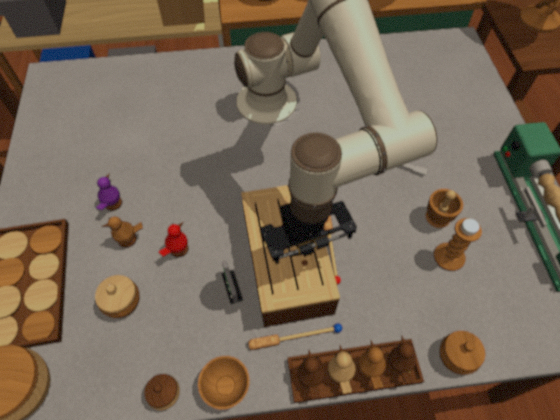

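The final scene view shows the drum (290,250), tuner (231,285), blue mallet (295,337) and birds where they were. The hand is clear above the drum, so I'm handing in.

```bash
python3 -c "
from station import r
print(r.finish_job())"
```

```text
the job is handed in; nothing more can be done
None
```

I tapped the four tongues in order from longest to shortest, at about 3–5 N each, lifting the hand off after each tap so the note could ring; nothing visibly shifted, and I handed the job in at about 11 s.

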